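# Push a culture plate into the corner of a microscope stage and back it up with a block

### The job

Get the lidded culture plate into position for imaging: push it along the black stage into the corner, until one long side lies flat against the far rail and one short end flat against the left rail (far and left as seen from the robot), and push the loose aluminium block along until its long side lies flat against the plate's free short end. Only push them with the fingers: do not lift, carry or tip the plate or the block. Leave the objective, the two bottles and the slide box where they are.

Things in the scene. Friction and masses are not known exactly. Their poses are not given: they have to be found in the camera images.
- stage: Fixed flat black base plate on the bench, 260 (x) x 380 (y) x 12 mm high. Origin: centre of its underside; x points away from the robot, y to the left (turned up to 0.25 rad). Two fixed aluminium rails, 22 mm wide, stand 16 mm above its top: far rail along y, inner face at x = +100 mm, y = -155 to +187; left rail along x, inner face at y = +165 mm, x = -100 to +100.
- corner (a point): The inner corner of the stage where the inner faces of the two rails meet, on the stage's top surface (12 mm above the bench). Its axes are those of the stage: the plate must come to lie on its -x, -y side.
- plate: Loose white six-well culture plate with clear lid, closed and rigid, 86 (own x) x 128 (own y) x 20 mm high, upright side walls, about 0.13 kg, flat on the stage. Origin: centre of its underside. Starts clear of both rails, its axes turned up to 0.3 rad from the stage's. Its short end at its own -y (right) is the free end.
- block: Loose plain aluminium block, 86 (own x) x 30 (own y) x 25 mm high, about 0.17 kg, two dark screw heads on top, flat on the stage to the right of the plate. Origin: centre of its underside. Its long side at its own +y faces the plate; its axes start turned up to 0.25 rad from the stage's.
- objective: Loose steel microscope objective standing on the stage near its near right corner, 32 mm diameter, 48 mm high. Origin: centre of its underside. Leave it.
- water: Loose clear water bottle with blue cap, 64 mm diameter, 200 mm high, on the bench to the right of the stage. Origin: centre of its underside. Leave it.
- oil: Loose small amber bottle with black cap, 32 mm diameter, 60 mm high, on the bench to the right. Origin: centre of its underside. Leave it.
- slidebox: Loose white and grey box for glass slides, 85 x 100 x 35 mm high, on the bench to the left of the stage. Origin: centre of its underside. Leave it.
Mind the look-alikes: they are no part of the job. Leave any red look-alike of the block alone. What is shaped like the plate but red is not meant.

How it is judged:
At the end, for the whole second after the job is handed in: Flat and at rest on the stage: plate within 3 mm of both rails (by its centre) and square within 0.035 rad; block's long side within 3 mm of the plate's free end, parallel within 0.05 rad, centre within 43 mm of the plate's centre line. Objective, bottles, slide box moved under 15 mm (x of plate in the frame of corner above -0.046 m and y of plate in the frame of corner above -0.067 m and angle between the x axis of plate and the x axis of stage, either way round below 0.035 rad and y of block in the frame of plate between -0.082 and -0.06 m and x of block in the frame of plate between -0.043 and 0.043 m and angle between the x axis of block and the x axis of plate, either way round below 0.05 rad and z of plate in the frame of stage between 0.009 and 0.015 m and z of block in the frame of stage between 0.009 and 0.015 m and linear speed of each of plate, block below 0.01 m/s and distance of each of objective, water, oil, slidebox from where it was at the start of the episode below 0.015 m); the robot touches nothing.
It fails at once if the plate is lifted more than 6 mm off the stage or tipped more than 0.15 rad (z of plate in the frame of stage above 0.018 m or angle between plate's own z axis and vertical above 0.15 rad).
It fails at once if the block is lifted more than 6 mm off the stage or tipped more than 0.15 rad (z of block in the frame of stage above 0.018 m or angle between block's own z axis and vertical above 0.15 rad).
It fails at once if the objective, a bottle or the slide box is moved more than 15 mm (distance of any of objective, water, oil, slidebox from where it was at the start of the episode above 0.015 m).
It also fails if it takes over 72 s, if anything falls off the work surface, if the arm or the gripper's body presses on something with over 40 N, if the wrist force passes 120 N, or if a joint passes its speed limit or range.

### The arm

A 6-joint arm with a two-finger parallel gripper is mounted at the origin on the work surface. World frame = base frame: x ahead of the robot, y to its left, z up, the work surface at z = 0. Lengths are in m, angles in rad, forces in N, time in s.
With the tool pointing down it reaches from about 0.25 to 0.725 m from the base axis. Payload 4 kg.
Tool frame: the origin (TCP) lies between the finger pads; the fingertips stand 25 mm ahead of it and the grasp point (between the pads) lies 6 mm ahead of it; z points along the fingers, y is the line along which they close (so a half turn about z gives the same grasp; the last joint's range is limited). The gripper opens to 85 mm and grips with 20 to 120 N. Pads are 22 mm wide; open, the fingers measure 114 mm over their backs; the gripper's body (76 mm by 85 mm) begins 54 mm behind the grasp point. The pads swing forward as they close: fully open they stand 13 mm farther back than shut.
Start: joints at [-1.181, 0.241, 0.005, 1.335, 0, 1.571], TCP at [0.19, -0.462, 0.223] pointing down, gripper open.
Joint ranges: [-2.72, 2.72], [-1.05, 1.87], [-1.09, 1.28], [-1.99, 2.15], [-1.42, 1.44], [-3.14, 3.14]. Speed limits (rad/s): [2.79, 2.79, 3.14, 3.14, 3.14, 3.14].

### API

Orientations are given as a unit quaternion [x, y, z, w].
In Python, from workcell import bot gives the robot as it stands. The module is installed in compiled form; this text tells all that it offers.
- The arm moves only by the shell command python3 -m pendant 'ROWS'. ROWS is JSON, one flat list of numbers, 7 for each row, row after row: the shift along the tool's x, y, z normalised to -1 to 1, where 1 is 0.5 m, then the turn, a rotation vector about the tool's x, y, z normalised to -1 to 1, where 1 is 180 degrees, then the opening, from 0 (shut) to 1 (fully open). In form: [tx, ty, tz, ax, ay, az, fingers, tx, ty, tz, ax, ay, az, fingers, ...]. A call has exactly 10 rows; each row is the pose to reach, as a shift and turn from the pose commanded when the call began, along the tool's axes at that moment, turning the shorter way round; what a row does not reach only later rows make up. A row lasts 1/12 s, in which the tool goes at most 41.7 mm and 7.16 degrees, less where a joint would pass 70% of its speed; a pose out of reach is approached as far as the arm can. A call with a number of a shift or a turn outside -1 to 1 is refused whole. A call with a gripper value outside its range is refused whole. The fingers move at their own pace and stop on an object; the grip force is fixed at half the most. Time passes only in rows, so rows that repeat a pose let the fingers close, or fill a call up. It gives the time, the measured TCP pose, the force, the opening and the grip force at its end, in the units of the state.
- bot.get_obs(): the state, without advancing time (a new reading comes with each control period).
- bot.camera(name): name is "scene" or "top" or "wrist"; returns a dict with "pixels" (384x512x3 uint8, red, green, blue), "mtx" (3x3 intrinsics, pixels), "cam_to_world" (4x4, takes a point from camera to world coordinates); the wrist camera has in their place "hand_eye" (4x4, takes a point from camera to tool coordinates, whose origin is the TCP and whose axes are the flange's). Camera axes: x right, y up, looking along -z (the intrinsics and any distortion apply to the point x, -y, -z); pixel columns grow to the right and rows downward; lengths in m; the calibration is good to about 2 mm. A picture is of the moment at which its call begins: read the wrist's pose just before it. There is no depth.
- bot.job_done(): hands the job in; it is judged then, once.
The state is a dict: "clock": time; "joint_pos": joint angles; "joint_vel": joint speeds; "tau": joint torques, N m; "eef_pos": TCP position; "tool_rot": TCP orientation; "ft_force": force on the tool from outside, world axes, zero at the start; "ft_torque": the same for the moment, N m; "grip_width": finger opening in m; "grasp_force": force on a finger pad.
Only numpy, scipy, OpenCV 4.12 (cv2) and the standard library are available. Lean on these libraries where they do the work, as an engineer would, in place of code of your own. Each camera call takes 0.05 s, during which the arm holds its last target. There are 200 camera calls.

## Working session

There is one attempt and no reset: what is moved stays moved. The work goes in short steps, Python scripts to look and compute and a shell command to move; the robot and the scene stay as the last step left them, time stands still between calls to the robot, and variables do not carry over. Pictures are saved under pics/ and viewed, at most 10 in all, crops included, and the job is handed in when it is done.

```bash
mkdir -p pics
python3 - <<'E'
from workcell import bot
import cv2,pickle
o=bot.get_obs();print(o)
d={}
for n in("top","scene"):
    c=bot.camera(n);d[n]=c;cv2.imwrite(f"pics/{n}0.png",c["pixels"][:,:,::-1]);print(c["mtx"],c["cam_to_world"],[k for k in c])
pickle.dump(d,open("c0.pkl","wb"))
E
```

```text
{'clock': 0.0, 'joint_pos': array([-1.18101469e+00,  2.41447310e-01,  3.71515709e-03,  1.33520565e+00,
       -4.60526029e-05,  1.57080134e+00]), 'joint_vel': array([-6.45076586e-04, -8.31995294e-04,  3.67187897e-04,  1.58515742e-05,
        9.96632661e-04,  1.08233390e-03]), 'tau': array([ 1.80631541e-03, -3.72315502e+01,  2.52409887e+01,  1.68182940e-02,
       -1.17017003e-04,  1.30934606e-05]), 'eef_pos': array([ 0.18973043, -0.46189407,  0.22239238]), 'tool_rot': array([ 9.81068738e-01,  1.93656874e-01, -2.29951511e-04, -1.04600789e-03]), 'ft_force': array([-0.39849593,  0.27140673, -0.2637326 ]), 'ft_torque': array([ 0.06664633, -0.01826293, -0.05001141]), 'grasp_force': 0.0, 'grip_width': 0.08540797358662659}
[[356.13281619   0.         254.9319346 ]
 [  0.         356.13281619 190.58070312]
 [  0.           0.           1.        ]] [[-0.02041538  0.99441934 -0.10350551  0.43591804]
 [-0.99951322 -0.02274283 -0.02135598 -0.00321608]
 [-0.02359081  0.10301913  0.99439958  1.08999279]
 [ 0.          0.          0.          1.        ]] ['pixels', 'mtx', 'cam_to_world']
[[397.7118009    0.         253.5227732 ]
 [  0.         397.7118009  183.79098456]
 [  0.           0.           1.        ]] [[ 0.65427373 -0.44656379  0.61033325  1.17448917]
 [ 0.75618935  0.39716774 -0.52003408 -0.51892811]
 [-0.01017628  0.80177214  0.5975432   0.66394494]
 [ 0.          0.          0.          1.        ]] ['pixels', 'mtx', 'cam_to_world']
```

View pics/top0.png

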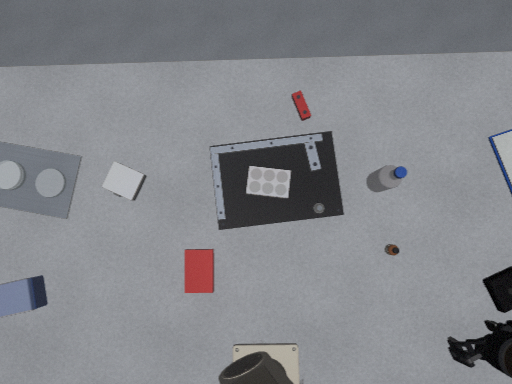

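View pics/scene0.png

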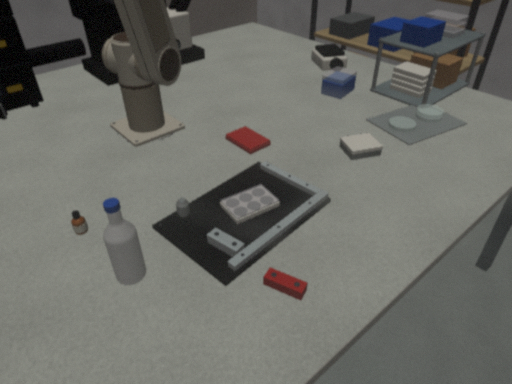

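The top view shows:
- **Plate:** candidates are the white six-well plate at (269,182) and the red look-alike at (199,271). The white slide box at (124,181) has no wells.
- **Block:** candidates are the aluminium block at (313,155) and the red look-alike at (301,105).
- **Leave alone:** objective (319,208), water (392,177), oil (392,250).

By the description I choose the white plate and the aluminium block.

```bash
cat > h.py <<'E'
import numpy as np,cv2
def cast(c,uv,z):
    uv=np.atleast_2d(np.asarray(uv,float));K=c["mtx"];T=c["cam_to_world"]
    d=np.c_[(uv[:,0]-K[0,2])/K[0,0],-(uv[:,1]-K[1,2])/K[1,1],-np.ones(len(uv))]@T[:3,:3].T
    return T[:3,3]+d*((z-T[2,3])/d[:,2])[:,None]
def rect(c,mask,z):
    n,l,s,_=cv2.connectedComponentsWithStats(mask.astype(np.uint8)); out=[]
    for i in range(1,n):
        if s[i,4]<60: continue
        k,_=cv2.findContours((l==i).astype(np.uint8),cv2.RETR_EXTERNAL,cv2.CHAIN_APPROX_NONE)
        p=cast(c,k[0][:,0],z)[:,:2]
        (cx,cy),(w,h),a=cv2.minAreaRect((p*1000).astype(np.float32)); 
        if w>h: w,h=h,w; a+=90   # a: short-side dir? report long-side angle
        b=cv2.boxPoints(cv2.minAreaRect((p*1000).astype(np.float32))); e=max((b[1]-b[0],b[2]-b[1]),key=np.linalg.norm)
        ang=np.arctan2(e[1],e[0])-np.pi/2; ang=(ang+np.pi/2)%np.pi-np.pi/2
        out.append((s[i,:4].tolist(),round(cx),round(cy),round(w),round(h),round(float(ang),3)))
    return out
E
python3 - <<'E'
import pickle,cv2,numpy as np
from h import *
d=pickle.load(open("c0.pkl","rb"));c=d["top"];im=c["pixels"]
cv2.imwrite("pics/crop.png",cv2.resize(im[120:240,200:360,::-1],None,fx=5,fy=5,interpolation=cv2.INTER_CUBIC))
roi=np.zeros(im.shape[:2],bool);roi[120:240,200:360]=1
m=im.max(2)
print("dark",rect(c,(m<70)&roi,.012))
roi[:]=0;roi[160:205,235:300]=1
print("plate",rect(c,(m>100)&roi,.032))
roi[:]=0;roi[143:175,298:330]=1
print("block",rect(c,(m>90)&roi,.037))
print("obj",cast(c,[[319,208]],.06),cast(c,[[321,212],[316,145]],.03))
E
```

```text
dark [([218, 132, 125, 98], 580, -43, 257, 377, 0.1)]
plate [([246, 166, 45, 32], 573, -21, 85, 128, -0.136)]
block [([304, 143, 17, 28], 647, -155, 31, 85, -1.365)]
obj [[ 0.48845341 -0.16468405  0.06      ]] [[ 0.4780127  -0.17482484  0.03      ]
 [ 0.68043584 -0.16776419  0.03      ]]
```

View pics/crop.png

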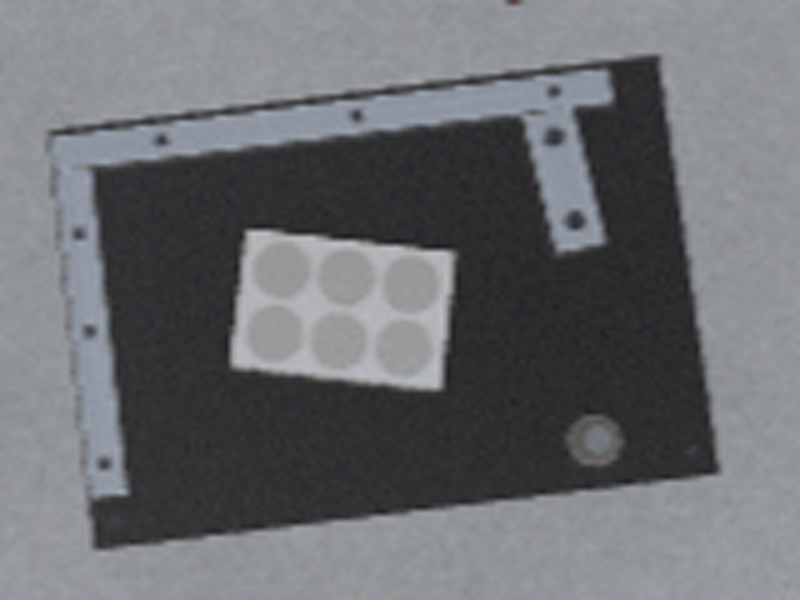

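The crop confirms it: the white six-well plate sits at crop (344,310), and the aluminium block at crop (565,180) has its far end near the far rail.

Plan, all with the fingers half open as a two-point pusher:
1. Push the plate along stage +x to the far rail.
2. Push the plate along +y to the left rail.
3. Push the block along +y to the plate.

First I move to the near side of the plate.

```bash
python3 -m pendant '[0.88,-0.573,0,0,0,0.0925,0.5,0.88,-0.573,0,0,0,0.0925,0.5,0.88,-0.573,0,0,0,0.0925,0.5,0.88,-0.573,0,0,0,0.0925,0.5,0.88,-0.573,0,0,0,0.0925,0.5,0.88,-0.573,0,0,0,0.0925,0.5,0.88,-0.573,0,0,0,0.0925,0.5,0.88,-0.573,0,0,0,0.0925,0.5,0.88,-0.573,0,0,0,0.0925,0.5,0.88,-0.573,0,0,0,0.0925,0.5]'; python3 -c "
from workcell import bot
o=bot.get_obs();print(o['joint_pos'],o['grip_width'])"
```

```text
clock: 0.93
eef_pos: [0.423, -0.1235, 0.2231]
tool_rot: [0.999, 0.05, -0.0, 0.0]
ft_force: [-0.0, -1.5, -0.2]
grip_width: 0.0424
grasp_force: 0.0
[-2.83964738e-01  1.23559497e-01 -1.39905435e-01  1.30768597e+00
 -1.41425439e-04  2.75838150e+00] 0.04236508102735604
```

```bash
python3 -m pendant '[0.139,-0.165,0.1,0,0,0,0.5,0.139,-0.165,0.2,0,0,0,0.5,0.139,-0.165,0.25,0,0,0,0.5,0.139,-0.165,0.3,0,0,0,0.5,0.139,-0.165,0.34,0,0,0,0.5,0.139,-0.165,0.34,0,0,0,0.5,0.139,-0.165,0.34,0,0,0,0.5,0.139,-0.165,0.342,0,0,0,0.5,0.139,-0.165,0.346,0,0,0,0.5,0.139,-0.165,0.346,0,0,0,0.5]'
python3 - <<'E'
from workcell import bot
import cv2
for n in("scene",):
    c=bot.camera(n);cv2.imwrite("pics/s1.png",cv2.resize(c["pixels"][140:290,120:340,::-1],None,fx=3.5,fy=3.5,interpolation=cv2.INTER_CUBIC))
E
```

```text
clock: 1.77
eef_pos: [0.4852, -0.0373, 0.0525]
tool_rot: [0.999, 0.049, 0.002, 0.0]
ft_force: [0.2, 0.8, 0.9]
grip_width: 0.0427
grasp_force: 0.0
```

View pics/s1.png

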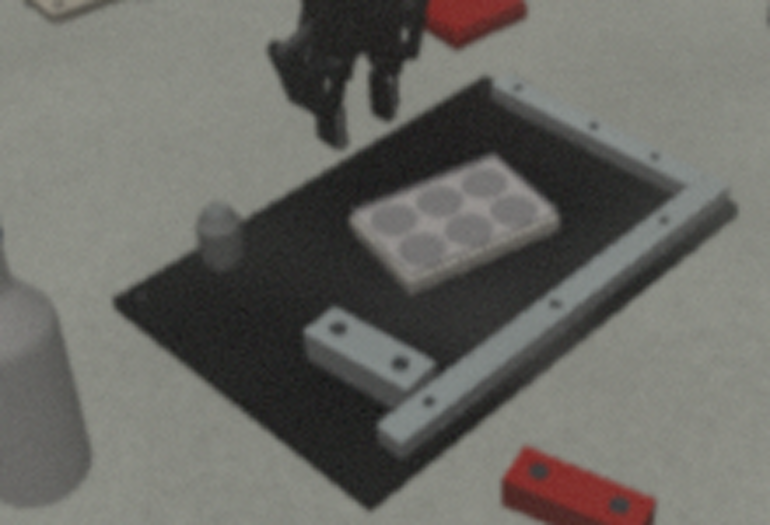

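The fingers, at crop (330,135) and (385,110), hover near the stage's near edge, in line with the plate at crop (455,225). Next I lower them close to the stage surface.

```bash
python3 -m pendant '[0,0,0.008,0,0,0,0.5,0,0,0.016,0,0,0,0.5,0,0,0.018,0,0,0,0.5,0,0,0.02,0,0,0,0.5,0,0,0.022,0,0,0,0.5,0,0,0.024,0,0,0,0.5,0,0,0.024,0,0,0,0.5,0,0,0.024,0,0,0,0.5,0,0,0.024,0,0,0,0.5,0,0,0.024,0,0,0,0.5]'
python3 - <<'E'
from workcell import bot
import cv2
print(bot.get_obs()["ft_force"])
E
```

```text
clock: 2.65
eef_pos: [0.4836, -0.0365, 0.0383]
tool_rot: [0.999, 0.05, 0.0, 0.0]
ft_force: [0.7, 0.4, 0.4]
grip_width: 0.0426
grasp_force: 0.0
[0.68843833 0.43653726 0.41483706]
```

```bash
python3 -m pendant '[0.02,-0.012,0,0,0,0,0.5,0.036,-0.012,0,0,0,0,0.5,0.05,-0.012,0,0,0,0,0.5,0.064,-0.012,0,0,0,0,0.5,0.078,-0.012,0,0,0,0,0.5,0.092,-0.012,0,0,0,0,0.5,0.106,-0.012,0,0,0,0,0.5,0.12,-0.012,0,0,0,0,0.5,0.134,-0.012,0,0,0,0,0.5,0.148,-0.012,0,0,0,0,0.5]';python3 -m pendant '[0.012,0,0,0,0,0,0.5,0.02,0,0,0,0,0,0.5,0.026,0,0,0,0,0,0.5,0.032,0,0,0,0,0,0.5,0.036,0,0,0,0,0,0.5,0.038,0,0,0,0,0,0.5,0.04,0,0,0,0,0,0.5,0.04,0,0,0,0,0,0.5,0.04,0,0,0,0,0,0.5,0.04,0,0,0,0,0,0.5]'
python3 - <<'E'
from workcell import bot
import cv2
from h import *
c=bot.camera("top");im=c["pixels"];cv2.imwrite("pics/t2.png",cv2.resize(im[120:240,200:360,::-1],None,fx=5,fy=5,interpolation=cv2.INTER_CUBIC))
E
```

```text
clock: 3.48
eef_pos: [0.5572, -0.0232, 0.0383]
tool_rot: [0.999, 0.05, -0.0, 0.0]
ft_force: [0.6, 0.2, 0.1]
grip_width: 0.0426
grasp_force: 0.0
clock: 4.32
eef_pos: [0.5763, -0.0213, 0.0384]
tool_rot: [0.999, 0.05, -0.0, -0.0]
ft_force: [-0.6, -0.4, 0.3]
grip_width: 0.0425
grasp_force: 0.0
```

View pics/t2.png

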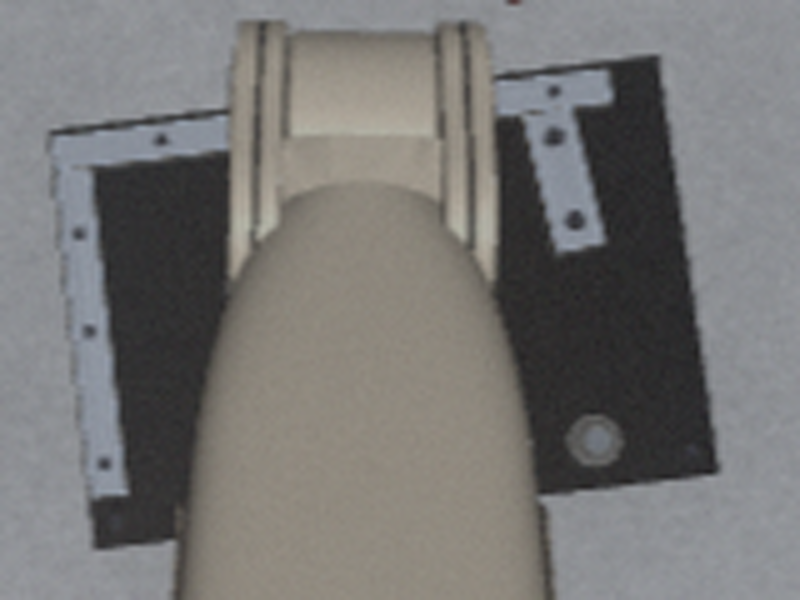

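The arm hides the plate from above. The block at crop (565,180) and the objective at (595,440) have not moved. I'll keep nudging forward until the force rises, then check in the scene camera.

```bash
python3 -m pendant '[0.002,0,0,0,0,0,0.5,0.004,0,0,0,0,0,0.5,0.006,0,0,0,0,0,0.5,0.008,0,0,0,0,0,0.5,0.01,0,0,0,0,0,0.5,0.012,0,0,0,0,0,0.5,0.012,0,0,0,0,0,0.5,0.012,0,0,0,0,0,0.5,0.012,0,0,0,0,0,0.5,0.012,0,0,0,0,0,0.5]'
python3 - <<'E'
from workcell import bot
import cv2
c=bot.camera("scene");cv2.imwrite("pics/s2.png",cv2.resize(c["pixels"][140:290,120:340,::-1],None,fx=3.5,fy=3.5,interpolation=cv2.INTER_CUBIC))
E
```

```text
clock: 5.2
eef_pos: [0.5824, -0.0206, 0.0383]
tool_rot: [0.999, 0.05, -0.0, -0.0]
ft_force: [-1.0, -0.4, 0.1]
grip_width: 0.0426
grasp_force: 0.0
```

View pics/s2.png

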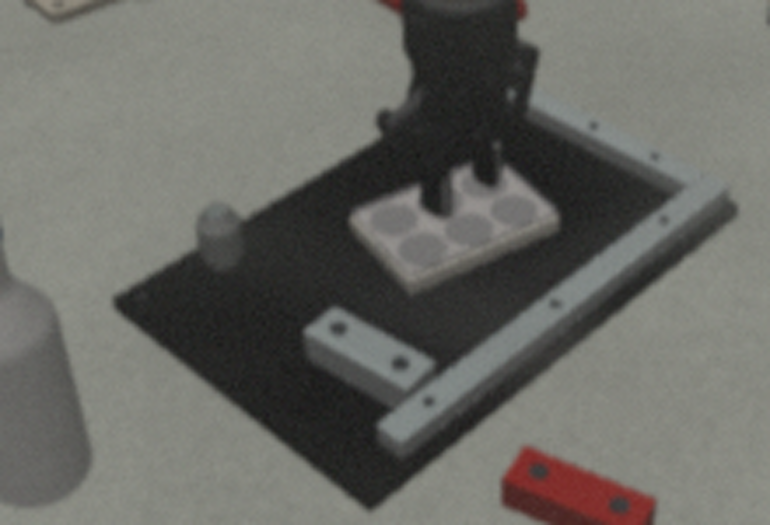

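The fingers, with tips at crop (440,212) and (490,185), have passed over the plate, which still sits at (455,225). The tips are higher than assumed, so I'll measure their height by ray.

Run:
```python
import pickle
from h import *
c=pickle.load(open("c0.pkl","rb"))["scene"]
for name,uv in (("now",[[120+440/3.5,140+213/3.5],[120+490/3.5,140+187/3.5]]),("hover",[[120+338/3.5,140+147/3.5],[120+387/3.5,140+120/3.5]])):
    for z in (.01,.02,.03,.04,.05,.06): print(name,z,cast(c,uv,z)[:,:2].round(3).tolist())
```

```text
now 0.01 [[0.549, -0.014], [0.551, 0.035]]
now 0.02 [[0.559, -0.021], [0.56, 0.027]]
now 0.03 [[0.568, -0.029], [0.57, 0.018]]
now 0.04 [[0.578, -0.037], [0.579, 0.01]]
now 0.05 [[0.587, -0.045], [0.589, 0.001]]
now 0.06 [[0.597, -0.052], [0.598, -0.007]]
hover 0.01 [[0.432, -0.021], [0.429, 0.031]]
hover 0.02 [[0.444, -0.029], [0.44, 0.023]]
hover 0.03 [[0.455, -0.036], [0.452, 0.014]]
hover 0.04 [[0.466, -0.044], [0.463, 0.006]]
hover 0.05 [[0.478, -0.051], [0.475, -0.003]]
hover 0.06 [[0.489, -0.059], [0.486, -0.011]]
```

```bash
python3 -m pendant '[0,0,-0.02,0,0,0,0.5,-0.06,0,-0.02,0,0,0,0.5,-0.12,0,-0.02,0,0,0,0.5,-0.18,0,-0.02,0,0,0,0.5,-0.2,0,-0.02,0,0,0,0.5,-0.2,0,-0.01,0,0,0,0.5,-0.2,0,0,0,0,0,0.5,-0.2,0,0.01,0,0,0,0.5,-0.2,0,0.02,0,0,0,0.5,-0.2,0,0.02,0,0,0,0.5]';  python3 -m pendant '[0,0,0.002,0,0,0,0.5,0,0,0.004,0,0,0,0.5,0,0,0.006,0,0,0,0.5,0,0,0.008,0,0,0,0.5,0,0,0.01,0,0,0,0.5,0,0,0.012,0,0,0,0.5,0,0,0.012,0,0,0,0.5,0,0,0.012,0,0,0,0.5,0,0,0.012,0,0,0,0.5,0,0,0.012,0,0,0,0.5]'
python3 - <<'E'
from workcell import bot
import cv2
c=bot.camera("scene");cv2.imwrite("pics/s3.png",cv2.resize(c["pixels"][110:260,120:340,::-1],None,fx=3.5,fy=3.5,interpolation=cv2.INTER_CUBIC))
E
```

```text
clock: 6.08
eef_pos: [0.4831, -0.0304, 0.0271]
tool_rot: [0.999, 0.05, -0.001, -0.0]
ft_force: [-0.6, 0.8, -0.2]
grip_width: 0.0432
grasp_force: 0.0
clock: 6.92
eef_pos: [0.483, -0.0306, 0.0224]
tool_rot: [0.999, 0.05, 0.0, 0.0]
ft_force: [-0.3, -0.3, 0.7]
grip_width: 0.0426
grasp_force: 0.0
```

View pics/s3.png

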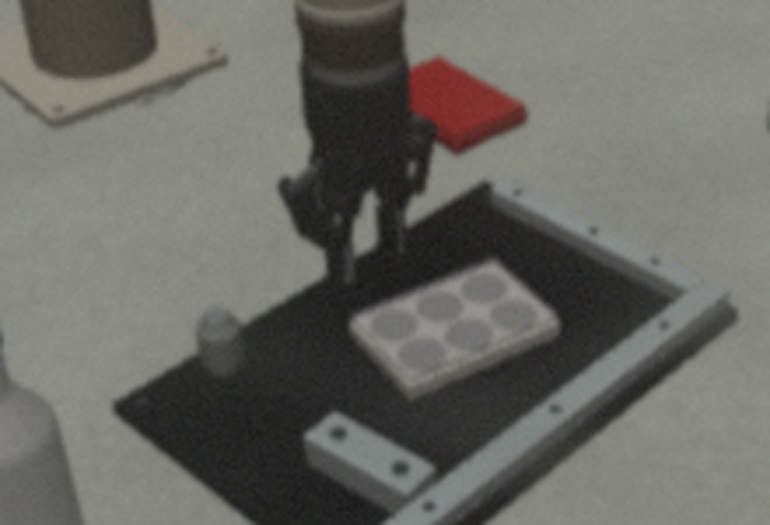

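The tips, at crop (345,284) and (393,256), are still slightly above the stage, and the plate has not moved. I'll go down further in small steps, watching the force.

```bash
python3 -m pendant '[0,0,0.002,0,0,0,0.5,0,0,0.004,0,0,0,0.5,0,0,0.006,0,0,0,0.5,0,0,0.008,0,0,0,0.5,0,0,0.01,0,0,0,0.5,0,0,0.012,0,0,0,0.5,0,0,0.014,0,0,0,0.5,0,0,0.016,0,0,0,0.5,0,0,0.016,0,0,0,0.5,0,0,0.016,0,0,0,0.5]'
python3 -m pendant '[0,0,0.002,0,0,0,0.5,0,0,0.004,0,0,0,0.5,0,0,0.006,0,0,0,0.5,0,0,0.006,0,0,0,0.5,0,0,0.006,0,0,0,0.5,0,0,0.006,0,0,0,0.5,0,0,0.006,0,0,0,0.5,0,0,0.006,0,0,0,0.5,0,0,0.006,0,0,0,0.5,0,0,0.006,0,0,0,0.5]'
```

```text
clock: 7.8
eef_pos: [0.4829, -0.0306, 0.0142]
tool_rot: [0.999, 0.05, -0.0, -0.0]
ft_force: [0.1, -0.8, -0.7]
grip_width: 0.0425
grasp_force: 0.0
clock: 8.63
eef_pos: [0.483, -0.0306, 0.0113]
tool_rot: [0.999, 0.05, 0.0, 0.0]
ft_force: [0.3, 0.3, -1.5]
grip_width: 0.0426
grasp_force: 0.0
```

```bash
python3 -m pendant '[0.02,0,0,0,0,0,0.5,0.036,0,0,0,0,0,0.5,0.05,0,0,0,0,0,0.5,0.064,0,0,0,0,0,0.5,0.078,0,0,0,0,0,0.5,0.092,0,0,0,0,0,0.5,0.106,0,0,0,0,0,0.5,0.12,0,0,0,0,0,0.5,0.13,0,0,0,0,0,0.5,0.14,0,0,0,0,0,0.5]';python3 -m pendant '[0.01,0,0,0,0,0,0.5,0.02,0,0,0,0,0,0.5,0.03,0,0,0,0,0,0.5,0.04,0,0,0,0,0,0.5,0.044,0,0,0,0,0,0.5,0.048,0,0,0,0,0,0.5,0.05,0,0,0,0,0,0.5,0.05,0,0,0,0,0,0.5,0.05,0,0,0,0,0,0.5,0.05,0,0,0,0,0,0.5]'
cat > pl.py <<'E'
from workcell import bot
from h import *
import sys
c=bot.camera("scene");im=c["pixels"];m=im.min(2).astype(int)
roi=np.zeros(m.shape,bool);roi[165:245,180:325]=1
print(rect(c,(m>115)&roi,.032))
cv2.imwrite(f"pics/{sys.argv[1]}.png",cv2.resize(im[140:290,120:340,::-1],None,fx=3.5,fy=3.5,interpolation=cv2.INTER_CUBIC))
E
python3 pl.py s4
```

```text
clock: 9.47
eef_pos: [0.553, -0.0235, 0.0112]
tool_rot: [0.999, 0.05, -0.0, -0.0]
ft_force: [-2.1, -1.2, 2.5]
grip_width: 0.0427
grasp_force: 1.0
clock: 10.3
eef_pos: [0.5777, -0.0211, 0.0114]
tool_rot: [0.999, 0.05, 0.0, -0.0]
ft_force: [-0.3, -0.4, -0.8]
grip_width: 0.0429
grasp_force: 0.0
[([180, 165, 56, 37], 434, -47, 153, 168, 1.005), ([241, 165, 84, 80], 632, 54, 168, 363, 0.475), ([279, 208, 46, 37], 762, 15, 73, 168, 0.1), ([208, 229, 35, 16], 642, -152, 27, 82, -1.368)]
```

View pics/s4.png

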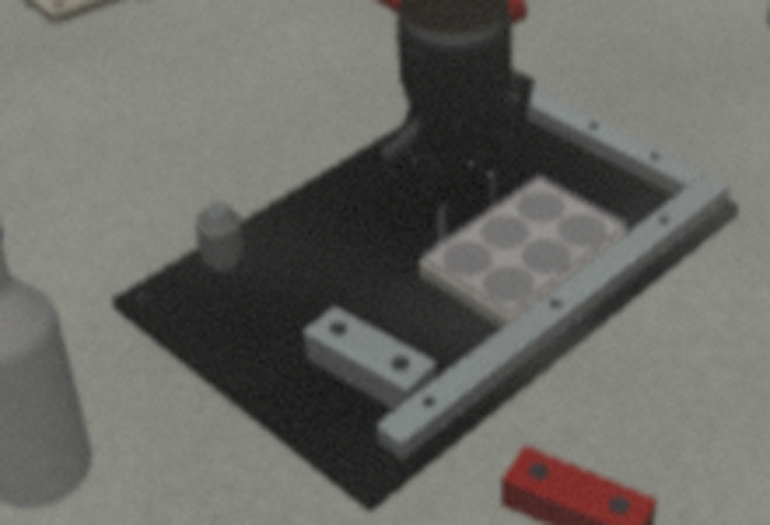

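The plate, at crop (525,245), is now square and next to the far rail; the block has not moved. I'll press until the force rises.

```bash
python3 -m pendant '[0.002,0,0,0,0,0,0.5,0.004,0,0,0,0,0,0.5,0.006,0,0,0,0,0,0.5,0.006,0,0,0,0,0,0.5,0.006,0,0,0,0,0,0.5,0.006,0,0,0,0,0,0.5,0.006,0,0,0,0,0,0.5,0.006,0,0,0,0,0,0.5,0.006,0,0,0,0,0,0.5,0.006,0,0,0,0,0,0.5]'; python3 -m pendant '[0.001,0,0,0,0,0,0.5,0.002,0,0,0,0,0,0.5,0.003,0,0,0,0,0,0.5,0.004,0,0,0,0,0,0.5,0.004,0,0,0,0,0,0.5,0.004,0,0,0,0,0,0.5,0.004,0,0,0,0,0,0.5,0.004,0,0,0,0,0,0.5,0.004,0,0,0,0,0,0.5,0.004,0,0,0,0,0,0.5]'
```

```text
clock: 11.18
eef_pos: [0.5806, -0.0208, 0.0113]
tool_rot: [0.999, 0.05, 0.0, 0.0]
ft_force: [-0.1, -0.5, 0.3]
grip_width: 0.0428
grasp_force: 0.2
clock: 12.02
eef_pos: [0.5807, -0.0208, 0.0112]
tool_rot: [0.999, 0.05, -0.002, 0.0]
ft_force: [-5.1, -0.5, 5.9]
grip_width: 0.043
grasp_force: 2.9
```

The plate is seated against the far rail: contact at stage x' = 2.9 mm against 3 expected, so the stage estimate is good. Next I back off, rise, and go to the plate's right end with the tool turned 90°.

```bash
python3 -m pendant '[-0.03,0,0,0,0,0,0.5,-0.03,0,-0.08,0,0,0,0.5,-0.03,0,-0.1,0,0,-0.04,0.5,0.04,0.06,-0.1,0,0,-0.08,0.5,0.098,0.14,-0.1,0,0,-0.12,0.5,0.098,0.18,-0.1,0,0,-0.16,0.5,0.098,0.18,-0.1,0,0,-0.2,0.5,0.098,0.18,-0.1,0,0,-0.23,0.5,0.098,0.18,-0.1,0,0,-0.25,0.5,0.098,0.18,-0.1,0,0,-0.25,0.5]';python3 -m pendant '[0,0,0,0,0,-0.04,0.5,0,0,0,0,0,-0.08,0.5,0,0,0,0,0,-0.12,0.5,0,0,0,0,0,-0.16,0.5,0,0,0,0,0,-0.2,0.5,0,0,0,0,0,-0.24,0.5,0,0,0,0,0,-0.25,0.5,0,0,0,0,0,-0.25,0.5,0,0,0,0,0,-0.25,0.5,0,0,0,0,0,-0.25,0.5]'
python3 - <<'E'
from workcell import bot
import pickle
from h import *
o=bot.get_obs();print(o["eef_pos"],o["tool_rot"])
c=bot.camera("top");im=c["pixels"];m=im.max(2)
roi=np.zeros(m.shape,bool);roi[145:205,222:300]=1
print(rect(c,(m>100)&roi,.032))
E
```

```text
clock: 12.85
eef_pos: [0.6408, -0.1058, 0.0611]
tool_rot: [0.904, 0.428, 0.0, 0.0]
ft_force: [0.1, 0.2, -0.5]
grip_width: 0.0428
grasp_force: 0.0
clock: 13.68
eef_pos: [0.6404, -0.1052, 0.0613]
tool_rot: [0.672, 0.741, 0.0, 0.0]
ft_force: [0.1, -0.1, -0.7]
grip_width: 0.0426
grasp_force: 0.0
[ 0.64035601 -0.10522294  0.06134651] [6.71720901e-01 7.40804282e-01 1.45042922e-04 1.61431955e-04]
[([222, 145, 62, 34], 635, 26, 101, 185, -0.026), ([280, 145, 20, 60], 593, -85, 56, 179, 1.538)]
```

Run:
```python
import pickle
from h import *
c=pickle.load(open("c0.pkl","rb"))["scene"]
p=cast(c,[[120+421/3.5,140+262/3.5],[120+540/3.5,140+177/3.5]],.032)[:,:2]*1000-[580,-43]
print(p@np.array([[.995,-.0998],[.0998,.995]]))
```

```text
[[ 19.22836836 -33.77763041]
 [ 16.60259228  93.87636168]]
```

```bash
python3 -m pendant '[0,0,0.04,0,0,0,0.5,0,0,0.08,0,0,0,0.5,0,0,0.1,0,0,0,0.5,0,0,0.1,0,0,0,0.5,0.016,0,0.1,0,0,0,0.5,0.032,0,0.1,0,0,0,0.5,0.046,0,0.1,0,0,0,0.5,0.06,0,0.1,0,0,0,0.5,0.074,0,0.1,0,0,0,0.5,0.088,0,0.1,0,0,0,0.5]';python3 -m pendant '[0.014,0,0,0,0,0,0.5,0.028,0,0,0,0,0,0.5,0.042,0,0,0,0,0,0.5,0.056,0,0,0,0,0,0.5,0.068,0,0,0,0,0,0.5,0.078,0,0,0,0,0,0.5,0.086,0,0,0,0,0,0.5,0.092,0,0,0,0,0,0.5,0.092,0,0,0,0,0,0.5,0.092,0,0,0,0,0,0.5]'
```

```text
clock: 14.57
eef_pos: [0.6365, -0.0611, 0.0125]
tool_rot: [0.671, 0.741, 0.0, 0.001]
ft_force: [0.6, -2.1, 1.1]
grip_width: 0.0427
grasp_force: 0.9
clock: 15.4
eef_pos: [0.6308, -0.0152, 0.011]
tool_rot: [0.671, 0.741, 0.0, -0.001]
ft_force: [-0.4, -0.0, -1.5]
grip_width: 0.0428
grasp_force: 0.0
```

```bash
python3 -m pendant '[0.002,0,0,0,0,0,0.5,0.004,0,0,0,0,0,0.5,0.006,0,0,0,0,0,0.5,0.008,0,0,0,0,0,0.5,0.008,0,0,0,0,0,0.5,0.008,0,0,0,0,0,0.5,0.008,0,0,0,0,0,0.5,0.008,0,0,0,0,0,0.5,0.008,0,0,0,0,0,0.5,0.008,0,0,0,0,0,0.5]'
```

```text
clock: 16.23
eef_pos: [0.6308, -0.0119, 0.0113]
tool_rot: [0.671, 0.741, -0.0, 0.0]
ft_force: [0.4, -1.7, -1.0]
grip_width: 0.0424
grasp_force: 0.6
```

```bash
python3 -m pendant '[0.001,0,0,0,0,0,0.5,0.002,0,0,0,0,0,0.5,0.003,0,0,0,0,0,0.5,0.004,0,0,0,0,0,0.5,0.004,0,0,0,0,0,0.5,0.004,0,0,0,0,0,0.5,0.004,0,0,0,0,0,0.5,0.004,0,0,0,0,0,0.5,0.004,0,0,0,0,0,0.5,0.004,0,0,0,0,0,0.5]'
```

```text
clock: 17.07
eef_pos: [0.6308, -0.0119, 0.0114]
tool_rot: [0.672, 0.741, -0.001, 0.001]
ft_force: [-0.3, -6.1, -0.8]
grip_width: 0.0429
grasp_force: 3.4
```

The plate is seated against the left rail. Next I go over the block to its right side.

```bash
python3 -m pendant '[-0.03,0,0,0,0,0,0.5,-0.05,0,-0.08,0,0,0,0.5,-0.1,0,-0.1,0,0,0,0.5,-0.18,0,-0.1,0,0,0,0.5,-0.26,0,-0.1,0,0,0,0.5,-0.34,0,-0.1,0,0,0,0.5,-0.385,0,-0.1,0,0,0,0.5,-0.385,0,-0.1,0,0,0,0.5,-0.385,0,-0.1,0,0,0,0.5,-0.385,0,-0.1,0,0,0,0.5]'
python3 - <<'E'
from workcell import bot
from h import *
o=bot.get_obs();print(o["eef_pos"],o["joint_pos"])
c=bot.camera("scene");im=c["pixels"]
cv2.imwrite("pics/s5.png",cv2.resize(im[140:290,120:340,::-1],None,fx=3.5,fy=3.5,interpolation=cv2.INTER_CUBIC))
E
```

```text
clock: 17.9
eef_pos: [0.6494, -0.201, 0.0611]
tool_rot: [0.671, 0.741, 0.0, -0.001]
ft_force: [-0.2, 0.2, 0.4]
grip_width: 0.0426
grasp_force: 0.0
[ 0.64940485 -0.20100604  0.06107611] [-0.30077361  0.69663485  0.29652933  1.17147302  0.00131543  1.17096528]
```

View pics/s5.png

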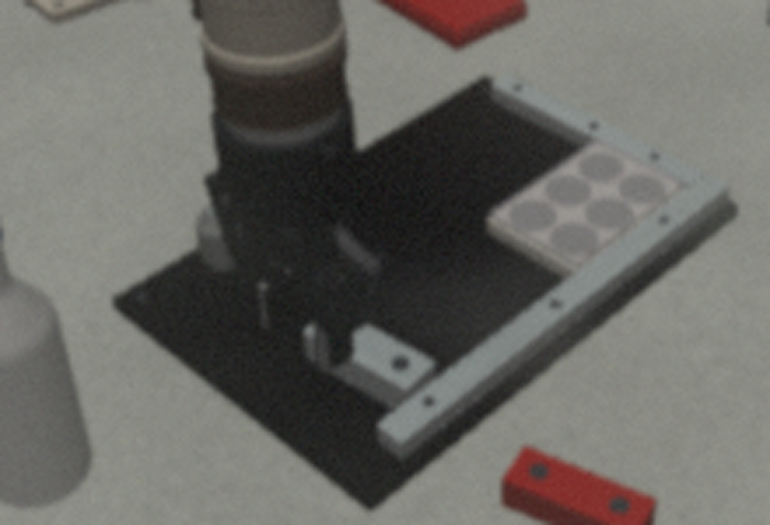

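The plate sits in the corner at crop (590,205), flush with both rails. The fingers are to the right of the block, as planned. Next I go down and push the block along.

```bash
python3 -m pendant '[0,0,0.04,0,0,0,0.5,0,0,0.08,0,0,0,0.5,0,0,0.1,0,0,0,0.5,0,0,0.1,0,0,0,0.5,0.014,0,0.1,0,0,0,0.5,0.028,0,0.1,0,0,0,0.5,0.04,0,0.1,0,0,0,0.5,0.052,0,0.1,0,0,0,0.5,0.064,0,0.1,0,0,0,0.5,0.076,0,0.1,0,0,0,0.5]';python3 -m pendant '[0.012,0,0,0,0,0,0.5,0.024,0,0,0,0,0,0.5,0.036,0,0,0,0,0,0.5,0.048,0,0,0,0,0,0.5,0.06,0,0,0,0,0,0.5,0.072,0,0,0,0,0,0.5,0.084,0,0,0,0,0,0.5,0.096,0,0,0,0,0,0.5,0.108,0,0,0,0,0,0.5,0.12,0,0,0,0,0,0.5]'
```

```text
clock: 18.78
eef_pos: [0.6469, -0.1637, 0.0128]
tool_rot: [0.671, 0.741, 0.0, 0.002]
ft_force: [0.5, -3.3, 1.9]
grip_width: 0.0426
grasp_force: 1.7
clock: 19.62
eef_pos: [0.6398, -0.1032, 0.0112]
tool_rot: [0.671, 0.741, -0.0, -0.0]
ft_force: [-0.3, -2.1, 3.0]
grip_width: 0.0429
grasp_force: 1.5
```

```bash
python3 -m pendant '[0.012,0,0,0,0,0,0.5,0.024,0,0,0,0,0,0.5,0.036,0,0,0,0,0,0.5,0.048,0,0,0,0,0,0.5,0.06,0,0,0,0,0,0.5,0.072,0,0,0,0,0,0.5,0.084,0,0,0,0,0,0.5,0.094,0,0,0,0,0,0.5,0.1,0,0,0,0,0,0.5,0.1,0,0,0,0,0,0.5]';python3 -m pendant '[0.006,0,0,0,0,0,0.5,0.01,0,0,0,0,0,0.5,0.014,0,0,0,0,0,0.5,0.016,0,0,0,0,0,0.5,0.018,0,0,0,0,0,0.5,0.02,0,0,0,0,0,0.5,0.02,0,0,0,0,0,0.5,0.02,0,0,0,0,0,0.5,0.02,0,0,0,0,0,0.5,0.02,0,0,0,0,0,0.5]'
```

```text
clock: 20.45
eef_pos: [0.6347, -0.0528, 0.0111]
tool_rot: [0.671, 0.742, 0.0, -0.001]
ft_force: [0.1, -0.0, 0.3]
grip_width: 0.0427
grasp_force: 0.0
clock: 21.28
eef_pos: [0.634, -0.0439, 0.0113]
tool_rot: [0.671, 0.741, 0.0, -0.0]
ft_force: [-0.1, -0.4, 0.3]
grip_width: 0.0429
grasp_force: 0.0
```

```bash
python3 -m pendant '[0.001,0,0,0,0,0,0.5,0.002,0,0,0,0,0,0.5,0.003,0,0,0,0,0,0.5,0.004,0,0,0,0,0,0.5,0.005,0,0,0,0,0,0.5,0.005,0,0,0,0,0,0.5,0.005,0,0,0,0,0,0.5,0.005,0,0,0,0,0,0.5,0.005,0,0,0,0,0,0.5,0.005,0,0,0,0,0,0.5]';python3 -m pendant '[0.001,0,0,0,0,0,0.5,0.002,0,0,0,0,0,0.5,0.003,0,0,0,0,0,0.5,0.004,0,0,0,0,0,0.5,0.004,0,0,0,0,0,0.5,0.004,0,0,0,0,0,0.5,0.004,0,0,0,0,0,0.5,0.004,0,0,0,0,0,0.5,0.004,0,0,0,0,0,0.5,0.004,0,0,0,0,0,0.5]'
```

```text
clock: 22.12
eef_pos: [0.6338, -0.0418, 0.0114]
tool_rot: [0.671, 0.741, -0.0, 0.0]
ft_force: [0.2, -0.8, -0.3]
grip_width: 0.0426
grasp_force: 1.0
clock: 22.95
eef_pos: [0.6338, -0.0418, 0.0115]
tool_rot: [0.672, 0.741, -0.001, 0.001]
ft_force: [1.8, -7.0, -0.6]
grip_width: 0.0427
grasp_force: 3.6
```

```bash
python3 -m pendant '[-0.02,0,0,0,0,0,0.5,-0.03,0,-0.06,0,0,0,0.5,-0.03,0,-0.14,0,0,0,0.5,-0.03,0,-0.22,0,0,0,0.5,-0.03,-0.08,-0.3,0,0,0,0.5,-0.03,-0.16,-0.3,0,0,0,0.5,-0.03,-0.24,-0.3,0,0,0,0.5,-0.03,-0.32,-0.3,0,0,0,0.5,-0.03,-0.4,-0.3,0,0,0,0.5,-0.03,-0.48,-0.3,0,0,0,0.5]'; python3 -m pendant '[0,-0.08,0,0,0,0,0.5,0,-0.12,0,0,0,0,0.5,0,-0.12,0,0,0,0,0.5,0,-0.12,0,0,0,0,0.5,0,-0.12,0,0,0,0,0.5,0,-0.12,0,0,0,0,0.5,0,-0.12,0,0,0,0,0.5,0,-0.12,0,0,0,0,0.5,0,-0.12,0,0,0,0,0.5,0,-0.12,0,0,0,0,0.5]'
python3 - <<'E'
from workcell import bot
from h import *
import pickle
c=bot.camera("top");im=c["pixels"];d=pickle.load(open("c0.pkl","rb"));im0=d["top"]["pixels"]
cv2.imwrite("pics/t6.png",cv2.resize(im[125:225,205:335,::-1],None,fx=6,fy=6,interpolation=cv2.INTER_CUBIC))
for b in ((110,155,150,205),(375,160,412,195),(382,240,402,260),(305,198,332,220)):
    x0,y0,x1,y1=b;print(np.abs(im[y0:y1,x0:x1].astype(int)-im0[y0:y1,x0:x1]).mean())
# predicted corners of plate top & block top in crop pixels
E
```

```text
clock: 23.78
eef_pos: [0.3973, -0.0774, 0.1613]
tool_rot: [0.671, 0.742, 0.001, -0.0]
ft_force: [0.1, -0.0, 0.7]
grip_width: 0.0425
grasp_force: 0.0
clock: 24.62
eef_pos: [0.3399, -0.0839, 0.1611]
tool_rot: [0.671, 0.741, -0.0, -0.0]
ft_force: [0.7, -0.0, 0.0]
grip_width: 0.043
grasp_force: 0.0
2.815
2.588931788931789
2.631666666666667
2.621212121212121
```

View pics/t6.png

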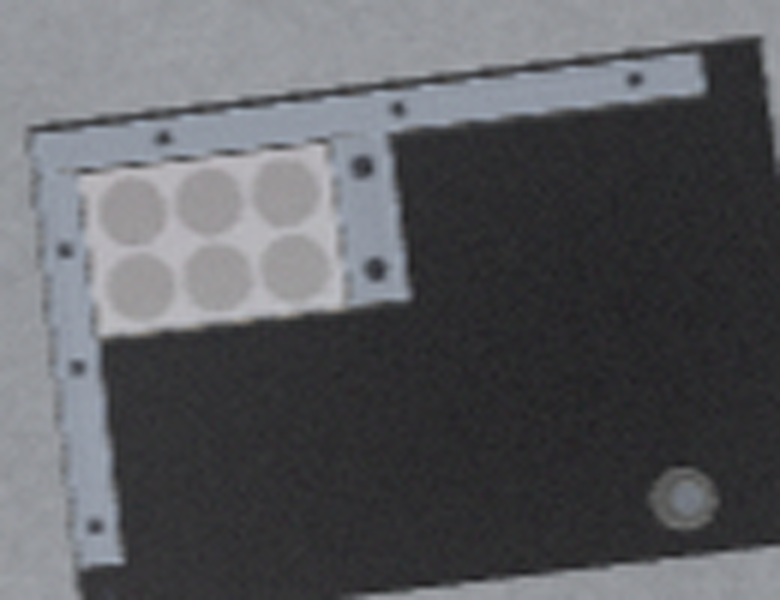

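The plate at crop (212,240) is flush with both rails, with no dark gap. The block at (375,215) lies against its right end, and the objective, bottles and box are unchanged. I'll do one quick numeric check before handing in.

Run:
```python
import pickle
from h import *
from workcell import bot
c=pickle.load(open("c0.pkl","rb"))["top"]
R=np.array([[.995,-.0998],[.0998,.995]])
px=np.array([[100,338],[345,305],[330,142],[80,176],[410,299]])
p=cast(c,px/6+[205-.5+.08,125-.5+.08],.032)[:,:2]*1000-[580,-43]
print((p@R).round(1))
```

```text
[[ 13.8 162.5]
 [ 15.2  38.8]
 [ 98.5  36.2]
 [ 97.  163.4]
 [ 14.2   6.2]]
```

```bash
python3 -c "
from workcell import bot
print(bot.job_done())"
```

```text
the job is handed in; nothing more can be done
None
```

I handed the job in at about 25 s; it gave no verdict. My last check put the plate flush in the corner against both rails and the block flat against its free end, with the objective, bottles and slide box unmoved.

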